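# Put the setting masters back in the gauge rack in order of height and close the book-end

## Task

Put the setting masters away in the gauge rack: all four standing upright, foot down, on the trough floor in one row by height, the shortest against the fixed end wall and the tallest next to the sliding book-end. One of them has fallen over and must be stood up again. Then slide the book-end up by its thumb post until the row stands snug, each master touching the next, without knocking over a standing master or disturbing the other things on the desk.

Things in the scene. Friction and masses are not known exactly. Their poses are not given: they have to be found in the camera images.
- rack: grey sheet-steel gauge rack fixed to the desk, 410 mm long (its y), 280 mm high. Origin: on the desk under the trough's middle; x points away from the robot, y along the trough to the robot's left, z up. Trough floor 52 mm above the desk; trough 56 mm wide (x -28 to 28) between two lips, tops at z = 62; back panel at x = 56. Side cheeks at y = +-198, from x = 0 back.
- end_wall (a point): point on the trough floor at the inner face of the fixed right-hand end wall (90 mm high, at rack y = -180), on the trough's centre line; axes as the rack's: the row extends from here to +y.
- shelf_edge (a point): middle of the front lower edge of the rack's upper shelf, 270 mm above the desk at rack x = -2. The shelf covers the trough from there back over its whole length; it is 10 mm thick and carries a carton, a ring and a tape roll up to 315 mm above the desk.
- bookend (a joint): sliding book-end of the rack, a plate across the trough, guided by a 10 mm rod along the front (rack x = -50, z = 72). Its top is 152 mm above the desk. 0 = fully open, its face 360 mm from the end wall; the reading grows in m as it slides to the wall (face 0.360 minus the reading away). It moves stiffly (a few N) and stays where left; with all four masters touching it reads 0.176.
- thumb_post (a point): upright thumb post of the book-end, 14 mm in diameter, in front of the guide rod, from 78 to 120 mm above the desk on a lug 16 mm wide; this point is on its axis, 102 mm above the desk, 75 mm in front of the trough's centre line (rack x = -75) and 18 mm outside the book-end's face (to rack +y).
- master_70: setting master 70 mm high over all: round steel foot 46 mm wide and 18 high, black ribbed sleeve 40 wide and 38 long, steel head 46 wide and 10 high, steel measuring button on top 16 wide and 4 high. Origin: on its axis at mid-height (35 mm above its underside); z points from foot to button. Starts standing in the trough, near its end wall.
- master_95: setting master 95 mm high over all: round steel foot 46 mm wide and 18 high, black ribbed sleeve 40 wide and 63 long, steel head 46 wide and 10 high, steel measuring button on top 16 wide and 4 high. Origin: on its axis at mid-height (47.5 mm above its underside); z points from foot to button. Starts standing on the desk.
- master_120: setting master 120 mm high over all: round steel foot 46 mm wide and 18 high, black ribbed sleeve 40 wide and 88 long, steel head 46 wide and 10 high, steel measuring button on top 16 wide and 4 high. Origin: on its axis at mid-height (60 mm above its underside); z points from foot to button. Starts toppled, lying on the desk on its foot and head.
- master_145: setting master 145 mm high over all: round steel foot 46 mm wide and 18 high, black ribbed sleeve 40 wide and 113 long, steel head 46 wide and 10 high, steel measuring button on top 16 wide and 4 high. Origin: on its axis at mid-height (72.5 mm above its underside); z points from foot to button. Starts standing on the desk.
- parts_cabinet: drawer cabinet standing at the left, fixed: 160 mm deep (its x), 300 mm wide (its y), 200 mm high, one drawer pulled out 35 mm at its front (-x); origin under its centre.
- mug: green mug with handle, 86 x 118 x 96 mm, a bystander on the desk; origin on its underside.
- v_block_b: ground steel V block, 45 x 50 x 36 mm, a bystander; origin under its centre.
- swab_cup: open steel cup, 68 mm in diameter, 40 mm high, a bystander; origin under its centre.
- ring: steel ring gauge, 65 mm in diameter, 20 mm high, lying flat on the desk, a bystander; origin under its centre.
- ball_bearing: ball bearing lying flat, 47 mm in diameter, 14 mm high, a bystander; origin under its centre.
Mind the look-alikes: they are no part of the job. What is shaped like the master_95 but blue is not meant.

How it is judged:
At the end, for the whole second after the job is handed in: All four masters stand upright (3 degrees), foot on the trough floor, at rest, in the order 70, 95, 120, 145 mm from the end wall, each within 6 mm of its place in a touching row (centres 23, 69, 115, 161 mm from the wall) and 9 mm of the centre line; the book-end reads over 0.170 (y of master_70 in the frame of end_wall between 0.017 and 0.029 m and x of master_70 in the frame of end_wall between -0.009 and 0.009 m and z of master_70 in the frame of end_wall between 0.031 and 0.039 m and angle between each of master_70, master_95, master_120, master_145's own z axis and vertical below 0.06 rad and linear speed of each of master_70, master_95, master_120, master_145 below 0.02 m/s and y of master_95 in the frame of end_wall between 0.063 and 0.075 m and x of master_95 in the frame of end_wall between -0.009 and 0.009 m and z of master_95 in the frame of end_wall between 0.0435 and 0.0515 m and y of master_120 in the frame of end_wall between 0.109 and 0.121 m and x of master_120 in the frame of end_wall between -0.009 and 0.009 m and z of master_120 in the frame of end_wall between 0.056 and 0.064 m and y of master_145 in the frame of end_wall between 0.155 and 0.167 m and x of master_145 in the frame of end_wall between -0.009 and 0.009 m and z of master_145 in the frame of end_wall between 0.0685 and 0.0765 m and value of joint bookend above 0.17 m).
It fails at once if a standing master is knocked over (tilted more than 57 degrees) (angle between any of master_70, master_95, master_145's own z axis and vertical above 1 rad).
It fails at once if a bystander (mug, V block, steel cup, ring gauge, bearing) is moved by more than 20 mm (distance of any of mug, v_block_b, swab_cup, ring, ball_bearing from where it was at the start of the episode above 0.02 m).
It also fails if it takes over 72 s, if anything falls off the work surface, if the arm or the gripper's body presses on something with over 40 N, if the wrist force passes 120 N, or if a joint passes its speed limit or range.

## Robot

A 6-joint arm with a two-finger parallel gripper is mounted at the origin on the work surface; the furniture and walls round the work are solid. World frame = base frame: x ahead of the robot, y to its left, z up, the work surface at z = 0. Lengths are in m, angles in rad, forces in N, time in s.
With the tool pointing down it reaches from about 0.35 to 0.775 m from the base axis. Payload 5.5 kg.
Tool frame: the origin (TCP) lies between the finger pads; the fingertips stand 8 mm ahead of it and the grasp point (between the pads) lies 11 mm behind it; z points along the fingers, y is the line along which they close (so a half turn about z gives the same grasp; the last joint's range is limited). The gripper opens to 85 mm and grips with 20 to 120 N. Pads are 22 mm wide; open, the fingers measure 114 mm over their backs; the gripper's body (76 mm by 85 mm) begins 54 mm behind the grasp point. The pads swing forward as they close: fully open they stand 13 mm farther back than shut.
Start: joints at [-1.466, 0.313, 0.046, 1.304, 0, 1.431], TCP at [0.139, -0.558, 0.239] pointing down, gripper open.
Joint ranges: [-2.76, 2.76], [-0.86, 1.69], [-1.03, 1.26], [-2.2, 2.34], [-1.47, 1.5], [-3.14, 3.14]. Speed limits (rad/s): [2.57, 2.57, 3.14, 3.14, 3.14, 3.14].

## Interface

Orientations are given as a unit quaternion [w, x, y, z].
In Python, from workcell import env gives the robot as it stands.
- The arm moves only by the tool move_arm, never from a script. Its argument "moves" is one flat list of numbers, 5 for each row, row after row: the shift along the world's x, y, z in m, then the turn about the world's z in rad, then the finger opening in m, from 0 to 0.0854. A call has 1 to 12 rows; each row is the pose to reach, as a shift and turn from the pose commanded when the call began; what a row does not reach only later rows make up. A row lasts 1/12 s, in which the tool goes at most 41.7 mm and 7.16 degrees, less where a joint would pass 70% of its speed; a pose out of reach is approached as far as the arm can. A call with a gripper value outside its range is refused whole. The fingers move at their own pace and stop on an object; "newtons" is the grip in N (left out, the last holds). Time passes only in rows, so rows that repeat a pose let the fingers close. It gives the time, the measured TCP pose, the force, the opening and the grip force at its end, in the units of the state.
- env.get_state(): the state, without advancing time (a new reading comes with each control period).
- env.read_camera(name): name is "scene" or "top"; returns a dict with "pixels" (400x640x3 uint8, red, green, blue), "camera_matrix" (3x3 intrinsics, pixels), "distortion" ([k1, k2, p1, p2, k3] as OpenCV has them; the pictures are not rectified), "rvec" (rotation vector, rad) and "tvec" (3), from world to camera coordinates, as OpenCV has them. Camera axes: x right, y down, z forward; pixel columns grow to the right and rows downward; lengths in m; the calibration is good to about 2 mm. A picture is of the moment at which its call begins. There is no depth.
- env.hand_in(): hands the job in; it is judged then, once.
The state is a dict: "clock": time; "joint_pos": joint angles; "qvel": joint speeds; "tau": joint torques, N m; "tcp_pos": TCP position; "orientation": TCP orientation; "wrist_force": force on the tool from outside, world axes, zero at the start; "ft_torque": the same for the moment, N m; "finger_gap": finger opening in m; "grip_force": force on a finger pad.
Only numpy, scipy, OpenCV 4.12 (cv2) and the standard library are available. Lean on these libraries where they do the work, as an engineer would, in place of code of your own. Each camera call takes 0.05 s, during which the arm holds its last target. There are 200 camera calls.

## Working session

There is one attempt and no reset: what is moved stays moved. The work goes in short steps, Python scripts to look and compute and a tool call to move; the robot and the scene stay as the last step left them, time stands still between calls to the robot, and variables do not carry over. Pictures are saved under pics/ and viewed, at most 10 in all, crops included, and the job is handed in when it is done.

Besides the shell and the picture viewer there is one more tool, called after "Request:" as name(argument=value, ...) on one line, values as JSON. move_arm: Moves the arm, as the interface text tells. Its arguments: {"type":"object","properties":{"moves":{"type":"array"},"newtons":{"type":"number"}},"required":["moves"]}

```bash
mkdir -p pics; cat > h.py <<'E'
import numpy as np, cv2
from workcell import env
def cam(n):
    c=env.read_camera(n); return c
def save(c,f,box=None,s=1):
    p=c["pixels"][:,:,::-1]
    if box: p=p[box[1]:box[3],box[0]:box[2]]
    cv2.imwrite("pics/"+f,cv2.resize(p,None,fx=s,fy=s,interpolation=cv2.INTER_CUBIC))
def proj(c,P):
    return cv2.projectPoints(np.array(P,float).reshape(-1,3),np.array(c["rvec"],float),np.array(c["tvec"],float),np.array(c["camera_matrix"],float),np.array(c["distortion"],float))[0].reshape(-1,2)
def ray(c,uv):
    n=cv2.undistortPoints(np.array(uv,float).reshape(-1,1,2),np.array(c["camera_matrix"],float),np.array(c["distortion"],float)).reshape(-1,2)
    R=cv2.Rodrigues(np.array(c["rvec"],float))[0]; o=-R.T@np.array(c["tvec"],float).ravel()
    return o,np.c_[n,np.ones(len(n))]@R
def atz(c,uv,z):
    o,d=ray(c,uv); z=np.broadcast_to(np.array(z,float),(len(d),))
    return o+d*((z-o[2])/d[:,2])[:,None]
E
python3 - <<'E'
from h import *
for n in("scene","top"):
    c=cam(n); save(c,n+"0.png",s=1.25); o,d=ray(c,[[320,200]]); print(n,o,d,c["camera_matrix"][0])
print(env.get_state())
E
```

```text
scene [-0.12057565  0.69928027  1.04519347] [[ 0.46266536 -0.52350286 -0.7154856 ]] [441.36839109   0.         318.70341779]
top [0.38031818 0.03825986 1.23139493] [[ 0.10933529  0.01427867 -0.9941139 ]] [369.73911864   0.         324.10468733]
{'clock': 0.1, 'joint_pos': array([-1.46562907e+00,  3.13939706e-01,  4.50767812e-02,  1.30362017e+00,
       -5.78511767e-06,  1.43120543e+00]), 'qvel': array([-0.0010404 , -0.00302704,  0.00059855,  0.00148138, -0.00084584,
        0.00140822]), 'tau': array([ 3.82440092e-03, -4.81722379e+01,  2.99245691e+01,  1.26009193e-02,
       -1.91717072e-05, -8.17186191e-06]), 'tcp_pos': array([ 0.13928045, -0.55740368,  0.23848339]), 'orientation': array([-8.43307654e-04,  9.92520669e-01,  1.22073793e-01,  1.16233055e-05]), 'wrist_force': array([-0.40926794,  0.80047149, -0.54861985]), 'ft_torque': array([-0.02651894, -0.03087369, -0.07126665]), 'grip_force': 0.0, 'finger_gap': 0.08519678430900014}
```

View pics/scene0.png

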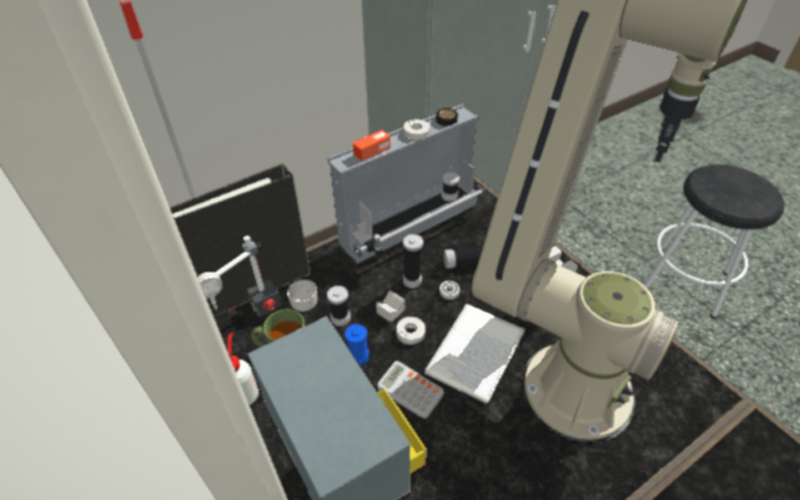

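View pics/top0.png

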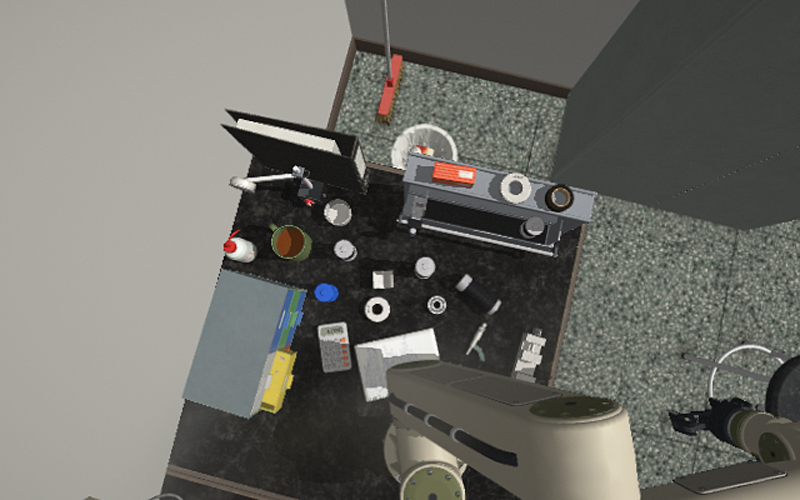

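The top view (800 px scale) shows master_95 at (345,250), master_145 at (424,267), toppled master_120 at (478,293), master_70 in the trough at (533,228) and the blue look-alike at (326,292). The mug is at (290,243), swab cup at (337,212), V block at (383,279), ring at (377,309) and bearing at (436,305). Two things could be master_95. The blue one at (326,292) is ruled out by its colour, so the grey/black one at (345,250) fits. I'll confirm with crops.

```bash
python3 - <<'E'
from h import *
t=cam("top"); s=cam("scene")
a=cv2.resize(t["pixels"][130:270,245:485,::-1],None,fx=3.3,fy=3.3,interpolation=cv2.INTER_CUBIC); cv2.imwrite("pics/tc.png",a)
a=cv2.resize(s["pixels"][80:290,210:400,::-1],None,fx=2.85,fy=2.85,interpolation=cv2.INTER_CUBIC); cv2.imwrite("pics/sc.png",a)
E
```

```text
(no output)
```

View pics/tc.png

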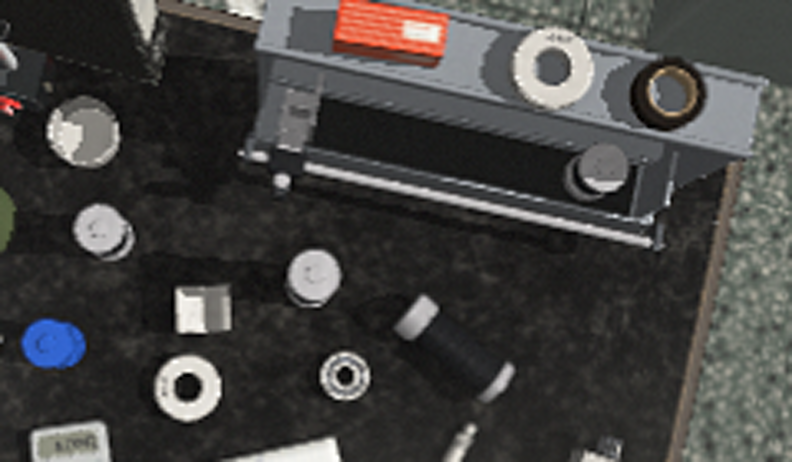

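View pics/sc.png

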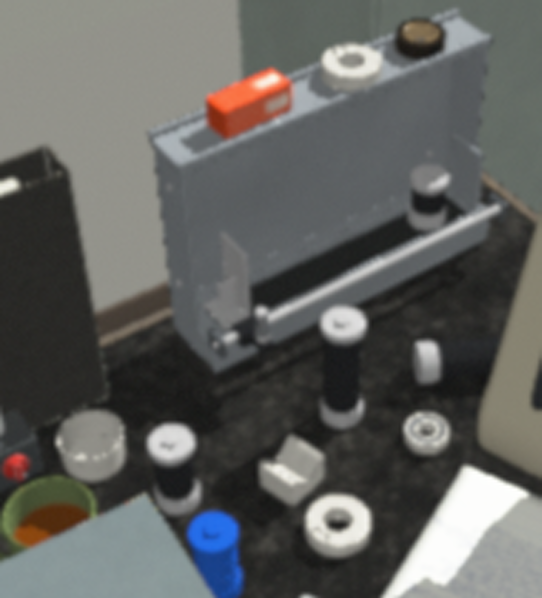

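The crops confirm it: the black-sleeved master at (101,230) in the top crop is master_95 and the blue one at (53,343) is the look-alike. The 145 is at (315,277) and the 70 at (603,168). The 120 lies with its thick foot at (417,317) and its thin head at (497,382). Next I'll fit the poses.

```bash
cat > fit.py <<'E'
from h import *
from scipy.optimize import least_squares
import json
T=lambda l:(np.array(l,float)+.5)/3.3-.5+[245,130]
S=lambda l:(np.array(l,float)+.5)/2.85-.5+[210,80]
t=cam("top"); s=cam("scene"); res={}
for n,h,a,b in(("70",52+66,(603,166),(431,178)),("95",91,(101,229),(171,445)),("145",141,(315,276),(344,325))):
    f=lambda p:np.r_[(proj(t,[p[0],p[1],h/1e3])-T([a])).ravel(),(proj(s,[p[0],p[1],h/1e3])-S([b])).ravel()]
    r=least_squares(f,[.5,0]); res[n]=r.x.tolist(); print(n,r.x.round(4),"resid px",r.fun.round(2))
# rack
def rk(p,P):
    P=np.array(P,float)/1e3; c,q=np.cos(p[2]),np.sin(p[2])
    return np.c_[p[0]+c*P[:,0]-q*P[:,1],p[1]+q*P[:,0]+c*P[:,1],P[:,2]]
PT=[[-2,205,280],[-2,-205,280],[-75,198,120],[-50,-185,72]]; UT=T([(258,47),(751,155),(283,178),(657,241)])
PS=[[-2,205,280],[-2,-205,280],[-75,198,120]]; US=S([(180,165),(492,40),(262,311)])
f=lambda p:np.r_[(proj(t,rk(p,PT))-UT).ravel(),(proj(s,rk(p,PS))-US).ravel()]
r=least_squares(f,[.7,0,0],loss="soft_l1"); res["rack"]=r.x.tolist(); print("rack",r.x.round(4),f(r.x).reshape(-1,2).round(1).tolist())
foot,head=atz(t,T([(417,317),(497,381)]),.023)
print("toppled",foot.round(4),head.round(4))
json.dump(res,open("res.json","w"))
im=cv2.resize(t["pixels"][130:270,245:485,::-1],None,fx=3.3,fy=3.3,interpolation=cv2.INTER_CUBIC)
def pl(P,col):
    q=(proj(t,P)+.5-[245,130])*3.3-.5; cv2.polylines(im,[np.round(q*8).astype(int)],False,col,1,cv2.LINE_AA,3)
R=r.x; a=np.linspace(0,6.3,40)
for P in([[-2,205,280],[-2,-205,280],[58,-205,280],[58,205,280],[-2,205,280]],[[-28,-180,62],[-28,180,62],[28,180,62]],[[-50,-205,77],[-50,205,77]],[[-28,-180,142],[28,-180,142]],[[-28,180,152],[28,180,152]]):pl(rk(R,P),(0,0,255))
pl(np.c_[rk(R,[[-75,198,120]])[0,:2]+.007*np.c_[np.cos(a),np.sin(a)],a*0+.12],(0,255,0))
for n,h in(("70",118),("95",91),("145",141)):
    for z,rr in((h/1e3,.023),(h/1e3+.004,.008)): pl(np.c_[np.array(res[n])+rr*np.c_[np.cos(a),np.sin(a)],a*0+z],(0,255,255))
# toppled fit: axis u
d=head-foot; d[2]=0; L=np.linalg.norm(d); d/=L; nrm=np.array([-d[1],d[0],0]); print("L foot-head centres",L,"want .102; dir",np.arctan2(d[1],d[0]))
mid=(foot+head)/2; O=mid-d*.060   # underside approx
O=mid-d*(.009+.111)/2
for k in(0,.018,.106,.116): pl(O+d*k+.023*(np.outer(np.cos(a),nrm)+np.outer(np.sin(a),[0,0,1])),(255,0,255))
print("underside centre",O.round(4))
save({"pixels":im[:,:,::-1]},"ov.png")
E
python3 fit.py
```

```text
70 [ 0.5564 -0.2748] resid px [ 0.08  0.34 -0.33 -0.27]
95 [0.5114 0.1963] resid px [-0.86  0.1   0.45 -0.78]
145 [ 0.4592 -0.0034] resid px [-0.44  0.1   0.22 -0.55]
rack [ 0.5865 -0.1602 -0.2296] [[0.7, 0.7], [4.3, 0.0], [-9.3, -1.9], [-2.3, -1.4], [1.8, 0.5], [2.1, -2.1], [-8.0, 3.4]]
toppled [ 0.4252 -0.1094  0.023 ] [ 0.3604 -0.1864  0.023 ]
L foot-head centres 0.10066059806052971 want .102; dir -2.2702520473864616
underside centre [ 0.4314 -0.102   0.023 ]
```

View pics/ov.png

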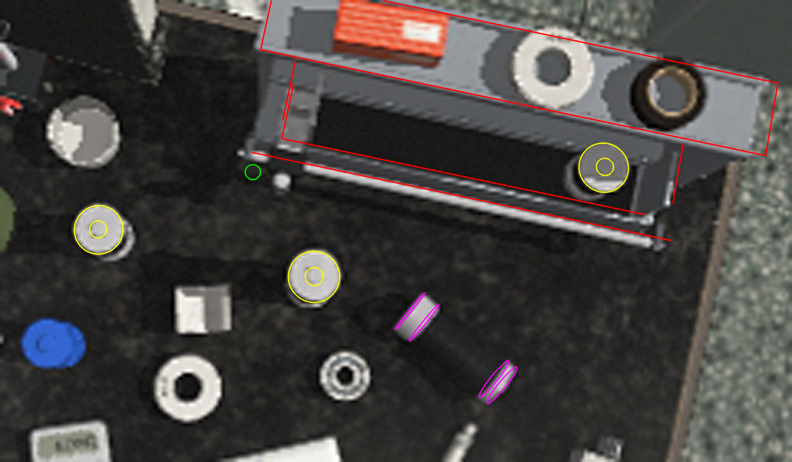

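```bash
cat > fit2.py <<'E'
exec(open("fit.py").read().split("PT=[[")[0])
def ff(p):
    hl,py=p[3]*1e3,p[4]*1e3
    PT=[[-2,hl,280],[-2,-hl,280],[58,-hl,280],[-75,py,120]]; UT=T([(258,47),(751,155),(768,80),(283,178)])
    PS=[[-2,hl,280],[-2,-hl,280],[-75,py,120]]; US=S([(180,165),(492,40),(262,311)])
    # rod line points top: perpendicular distance of picked rod centre points
    A,B=proj(t,rk(p,[[-50,180,72],[-50,-180,72]])); n=np.array([-(B-A)[1],(B-A)[0]]); n/=np.linalg.norm(n)
    e=(T([(320,168),(480,203),(640,239)])-A)@n
    return np.r_[(proj(t,rk(p,PT))-UT).ravel(),(proj(s,rk(p,PS))-US).ravel(),e]
r=least_squares(ff,[.6,-.16,-.23,.2,.17],loss="soft_l1"); p=r.x; print(p.round(4),ff(p).round(1).tolist())
res["rack"]=p.tolist(); 
d=np.array(res["70"])-p[:2]; c,q=np.cos(p[2]),np.sin(p[2]); print("70 in rack",c*d[0]+q*d[1],-q*d[0]+c*d[1])
json.dump(res,open("res.json","w"))
ims=[]
for cm,k,o in((t,4,(310,130,485,215)),(s,4,(255,80,395,215))):
    im=cv2.resize(cm["pixels"][o[1]:o[3],o[0]:o[2],::-1],None,fx=k,fy=k,interpolation=cv2.INTER_CUBIC)
    def pl(P,col=(0,0,255)):
        u=(proj(cm,P)+.5-o[:2])*k-.5; cv2.polylines(im,[np.round(u*8).astype(int)],False,col,1,cv2.LINE_AA,3)
    h=p[3]*1e3; y=p[4]*1e3; a=np.linspace(0,6.3,40)
    for P in([[-2,h,280],[-2,-h,280],[58,-h,280],[58,h,280],[-2,h,280]],[[-28,-180,62],[-28,180,62]],[[28,-180,62],[28,180,62]],[[-50,-h,77],[-50,h,77]],[[-28,-180,142],[28,-180,142],[28,-180,52],[-28,-180,52],[-28,-180,142]],[[-28,y-18,152],[28,y-18,152],[28,y-18,52],[-28,y-18,52],[-28,y-18,152]]):pl(rk(p,P))
    pl(np.c_[rk(p,[[-75,y,120]])[0,:2]+.007*np.c_[np.cos(a),np.sin(a)],a*0+.12],(0,255,0))
    for z in(.118,.052): pl(np.c_[np.array(res["70"])+.023*np.c_[np.cos(a),np.sin(a)],a*0+z],(0,255,255))
    ims.append(im)
W=max(i.shape[1] for i in ims); im=np.vstack([cv2.copyMakeBorder(i,0,0,0,W-i.shape[1],0) for i in ims])
cv2.imwrite("pics/ov2.png",cv2.resize(im,None,fx=.68,fy=.68,interpolation=cv2.INTER_AREA))
E
python3 fit2.py
```

```text
70 [ 0.5564 -0.2748] resid px [ 0.08  0.34 -0.33 -0.27]
95 [0.5114 0.1963] resid px [-0.86  0.1   0.45 -0.78]
145 [ 0.4592 -0.0034] resid px [-0.44  0.1   0.22 -0.55]
[ 0.5873 -0.1535 -0.2382  0.2012  0.1621] [-0.4, 0.1, 0.2, 0.1, -1.0, 0.9, -0.0, -0.2, 0.8, 0.7, 0.2, -0.7, -0.2, -0.6, 0.3, 0.3, 0.6]
70 in rack -0.0014165037977227797 -0.12515612946066132
```

View pics/ov2.png

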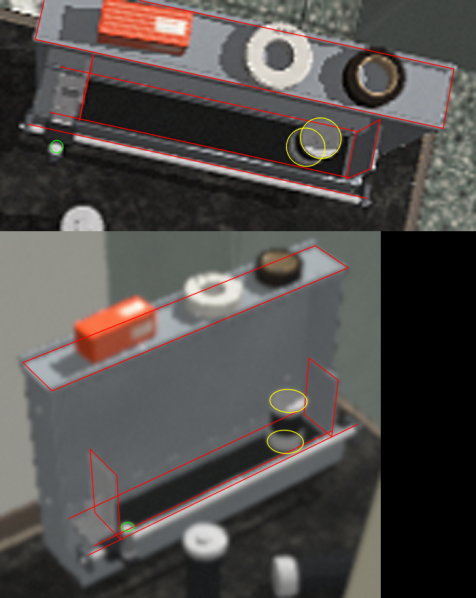

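The overlay fits both views. The rack is at (0.587,-0.154) with yaw -0.238, and the book-end reads about 0.036. Master_70 stands 55 mm from the wall.

The shelf keeps the vertical gripper in front of the trough. So I'll grip each master by its head, lean it, set its foot in the trough, and let it rock upright. I'll start with the 95.

Request:
move_arm(moves=[0.17,0.35,0,1.25,0.085,0.17,0.35,0,1.25,0.085,0.17,0.35,0,1.25,0.085,0.17,0.35,0,1.25,0.085,0.17,0.35,0,1.25,0.085,0.17,0.35,0,1.25,0.085,0.17,0.35,0,1.25,0.085,0.17,0.35,0,1.25,0.085,0.17,0.35,0,1.25,0.085,0.17,0.35,0,1.25,0.085,0.17,0.35,0,1.25,0.085,0.17,0.35,0,1.25,0.085])

```text
clock: 1.4
tcp_pos: [0.3097, -0.2074, 0.2396]
orientation: [0.001, 0.733, 0.68, -0.0]
wrist_force: [0.2, -0.5, 0.2]
finger_gap: 0.0851
grip_force: 0.0
```

Request:
move_arm(moves=[0.02,0.04,0,0.12,0.085,0.04,0.08,0,0.24,0.085,0.06,0.12,0,0.36,0.085,0.08,0.16,0,0.48,0.085,0.1,0.2,0,0.6,0.085,0.12,0.24,0,0.72,0.085,0.14,0.28,0,0.84,0.085,0.155,0.32,0,0.96,0.085,0.17,0.355,0,1.08,0.085,0.185,0.385,0,1.19,0.085,0.194,0.405,-0.01,1.3,0.085,0.194,0.405,-0.04,1.407,0.085])

```text
clock: 2.4
tcp_pos: [0.5099, 0.2011, 0.2023]
orientation: [0.005, 0.117, 0.993, 0.003]
wrist_force: [1.4, -0.7, -0.6]
finger_gap: 0.085
grip_force: 0.0
```

Request:
move_arm(moves=[0,0,-0.035,0,0.085,0,0,-0.07,0,0.085,0,0,-0.1,0,0.085,0,0,-0.112,0,0.085,0,0,-0.112,0,0.085])

```text
clock: 2.82
tcp_pos: [0.5015, 0.1949, 0.0832]
orientation: [-0.003, 0.122, 0.993, -0.001]
wrist_force: [-0.8, -1.5, 0.2]
finger_gap: 0.0851
grip_force: 0.0
```

Request:
move_arm(moves=[0.001,0.003,-0.001,0,0.085,0.001,0.003,-0.001,0,0.04,0.001,0.003,-0.001,0,0.04,0.001,0.003,-0.001,0,0.04,0.001,0.003,-0.001,0,0.04,0.001,0.003,-0.001,0,0.04], newtons=20)

```text
clock: 3.32
tcp_pos: [0.5055, 0.2002, 0.0879]
orientation: [0.001, 0.12, 0.993, 0.0]
wrist_force: [0.0, -1.9, 5.8]
finger_gap: 0.045
grip_force: 20.1
```

Request:
move_arm(moves=[-0.006,0.0015,0.0005,0,0.04,-0.009,0.002,0.001,0,0.04,-0.012,0.003,0.0015,0,0.04,-0.015,0.0035,0.002,0,0.04,-0.018,0.004,0.002,0,0.04,-0.021,0.005,0.002,0,0.04,-0.024,0.006,0.002,0,0.04,-0.027,0.0065,0.002,0,0.04,-0.03,0.007,0.0015,0,0.04,-0.033,0.008,0.001,0,0.04,-0.036,0.009,0.001,0,0.04,-0.036,0.009,0.001,0,0.04])

```text
clock: 4.32
tcp_pos: [0.467, 0.2092, 0.0868]
orientation: [-0.001, 0.119, 0.993, -0.0]
wrist_force: [0.4, 1.2, 2.5]
finger_gap: 0.0448
grip_force: 20.7
```

Request:
move_arm(moves=[0,0,0,0,0.04,0,0,0,0,0.04], newtons=100)

```text
clock: 4.48
tcp_pos: [0.4685, 0.209, 0.0874]
orientation: [0.0, 0.12, 0.993, -0.0]
wrist_force: [1.6, -0.6, 4.5]
finger_gap: 0.0419
grip_force: 80.7
```

```bash
cat > look.py <<'E'
from h import *
import sys
def look(f,cx,cy,cz,r=32,k=6):
    ims=[]
    for n in("scene","top"):
        c=cam(n); u=np.round(proj(c,[cx,cy,cz])[0]).astype(int); x0,y0=max(0,u[0]-r),max(0,u[1]-r)
        print(n,x0,y0,"scale",k); ims.append(cv2.resize(c["pixels"][y0:y0+2*r,x0:x0+2*r,::-1],None,fx=k,fy=k,interpolation=cv2.INTER_CUBIC))
    cv2.imwrite("pics/"+f,np.hstack(ims))
if __name__=="__main__": look(sys.argv[1],*map(float,sys.argv[2:5]))
E
python3 look.py l1.png .49 .2 .06
```

```text
scene 243 215 scale 6
top 243 175 scale 6
```

View pics/l1.png

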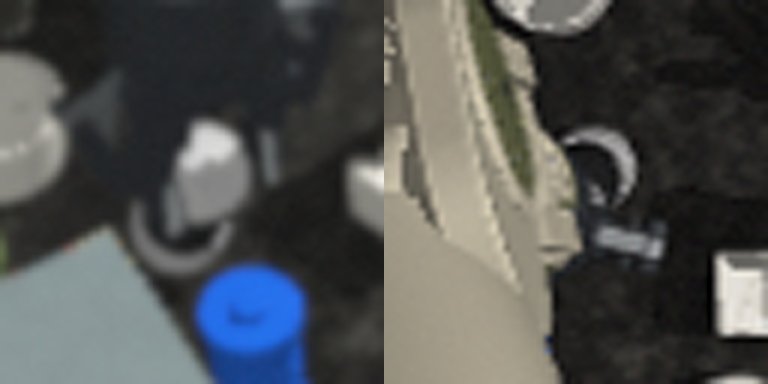

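The 95 is leaned: its head is at crop (215,165) and its foot ring at (183,225) in the scene view. I'll compare this with the model numerically.

```bash
python3 - <<'E'
from h import *
s=cam("scene");t=cam("top")
g=np.array([.4685+.0066*.972,.209-.0066*.236]); d=np.array([-.972,.236]); a=np.linspace(0,2*np.pi,60)
zt=.0879 # placeholder
for phi in(10,14,18,21,24,27):
    p=np.radians(phi); ax=np.r_[d*np.sin(p),np.cos(p)]; e1=np.r_[d*np.cos(p),-np.sin(p)]; e2=np.r_[-d[1],d[0],0]
    zg=.023*np.sin(p)+.086*np.cos(p)
    G=np.r_[g,zg]
    U=G-.086*ax
    C=U+.018*ax+.023*(np.outer(np.cos(a),e1)+np.outer(np.sin(a),e2))
    B=U+.023*(np.outer(np.cos(a),e1)+np.outer(np.sin(a),e2))
    q=np.vstack([(proj(s,C)-[243,215]+.5)*6,(proj(s,B)-[243,215]+.5)*6]); w=np.vstack([(proj(t,C)-[243,175]+.5)*6+[384,0],(proj(t,B)-[243,175]+.5)*6+[384,0]])
    print(phi,"foot centre",U[:2].round(4),"scene xmin,xmax,ymax",q[:,0].min().round(),q[:,0].max().round(),q[:,1].max().round(),"top ymin,xmax",w[:,1].min().round(),w[:,0].max().round())
E
```

```text
10 foot centre [0.4894 0.2039] scene xmin,xmax,ymax 154.0 250.0 313.0 top ymin,xmax 164.0 625.0
14 foot centre [0.4951 0.2025] scene xmin,xmax,ymax 147.0 245.0 304.0 top ymin,xmax 153.0 627.0
18 foot centre [0.5007 0.2012] scene xmin,xmax,ymax 141.0 239.0 295.0 top ymin,xmax 143.0 629.0
21 foot centre [0.5049 0.2002] scene xmin,xmax,ymax 137.0 235.0 289.0 top ymin,xmax 136.0 630.0
24 foot centre [0.5089 0.1992] scene xmin,xmax,ymax 132.0 232.0 282.0 top ymin,xmax 129.0 632.0
27 foot centre [0.5129 0.1982] scene xmin,xmax,ymax 128.0 228.0 276.0 top ymin,xmax 122.0 633.0
```

The lean is about 24-25° as intended. Now I'll lift and carry it to the front of the rack.

Request:
move_arm(moves=[0,0,0.02,0,0.03,0,0,0.05,0,0.03,0,0,0.085,0,0.03,0,-0.005,0.12,0,0.03,0,-0.02,0.15,0,0.03,0,-0.045,0.17,0,0.03,0.003,-0.08,0.17,0,0.03,0.006,-0.115,0.17,0,0.03,0.009,-0.15,0.17,0,0.03,0.012,-0.185,0.17,0,0.03,0.015,-0.22,0.17,0,0.03,0.017,-0.255,0.17,0,0.03], newtons=100)

```text
clock: 5.68
tcp_pos: [0.4841, -0.0471, 0.2559]
orientation: [-0.002, 0.12, 0.993, 0.001]
wrist_force: [1.4, -0.2, -1.3]
finger_gap: 0.0408
grip_force: 101.3
```

Request:
move_arm(moves=[0.002,-0.035,0,0,0.03,0.004,-0.07,0,0,0.03,0.006,-0.105,0,0,0.03,0.008,-0.135,0,0,0.03,0.009,-0.15,-0.02,0,0.03,0.009,-0.152,-0.045,0,0.03,0.009,-0.152,-0.06,0,0.03,0.009,-0.152,-0.06,0,0.03,0.009,-0.152,-0.06,0,0.03])

```text
clock: 6.43
tcp_pos: [0.4927, -0.197, 0.1955]
orientation: [-0.002, 0.12, 0.993, 0.001]
wrist_force: [0.5, -0.1, -2.0]
finger_gap: 0.0407
grip_force: 101.4
```

Request:
move_arm(moves=[0.012,-0.003,0,0,0.03,0.024,-0.006,0,0,0.03,0.031,-0.0075,0,0,0.03,0.034,-0.0085,0,0,0.03,0.036,-0.009,0,0,0.03,0.036,-0.009,0,0,0.03,0.036,-0.009,0,0,0.03])

```text
clock: 7.02
tcp_pos: [0.53, -0.2066, 0.1975]
orientation: [-0.0, 0.119, 0.993, 0.0]
wrist_force: [-0.4, 0.9, -2.3]
finger_gap: 0.0404
grip_force: 101.5
```

Request:
move_arm(moves=[0.001,-0.0002,0,0,0.03,0.002,-0.0005,0,0,0.03,0.003,-0.0007,0,0,0.03,0.003,-0.0007,0,0,0.03])

```text
clock: 7.35
tcp_pos: [0.5334, -0.2077, 0.1974]
orientation: [0.0, 0.12, 0.993, 0.0]
wrist_force: [0.1, 0.5, -2.4]
finger_gap: 0.0405
grip_force: 101.5
```

Request:
move_arm(moves=[0.001,-0.0002,0,0,0.03,0.001,-0.0002,0,0,0.03,0.002,-0.0005,0,0,0.03,0.002,-0.0005,0,0,0.03])

```text
clock: 7.68
tcp_pos: [0.5355, -0.2082, 0.1973]
orientation: [0.0, 0.12, 0.993, 0.0]
wrist_force: [0.4, -0.2, -2.2]
finger_gap: 0.0405
grip_force: 101.5
```

Request:
move_arm(moves=[0.001,-0.0002,0,0,0.03,0.001,-0.0002,0,0,0.03,0.002,-0.0005,0,0,0.03,0.002,-0.0005,0,0,0.03])

```text
clock: 8.02
tcp_pos: [0.5375, -0.2087, 0.1973]
orientation: [0.0, 0.12, 0.993, 0.0]
wrist_force: [-0.3, 0.0, -2.2]
finger_gap: 0.0402
grip_force: 101.5
```

Request:
move_arm(moves=[0.001,-0.0002,0,0,0.03,0.001,-0.0002,0,0,0.03,0.002,-0.0005,0,0,0.03,0.002,-0.0005,0,0,0.03])

```text
clock: 8.35
tcp_pos: [0.5395, -0.2092, 0.1973]
orientation: [0.0, 0.12, 0.993, 0.0]
wrist_force: [0.6, 0.1, -2.7]
finger_gap: 0.0403
grip_force: 101.5
```

Request:
move_arm(moves=[-0.004,0.001,0,0,0.03,-0.0068,0.0016,0,0,0.03,-0.0068,0.0016,-0.01,0,0.03,-0.0068,0.0016,-0.02,0,0.03,-0.0068,0.0016,-0.03,0,0.03,-0.0068,0.0016,-0.04,0,0.03,-0.0068,0.0016,-0.048,0,0.03,-0.0068,0.0016,-0.053,0,0.03,-0.0068,0.0016,-0.055,0,0.03,-0.0068,0.0016,-0.055,0,0.03])

```text
clock: 9.18
tcp_pos: [0.5307, -0.2067, 0.1411]
orientation: [-0.002, 0.12, 0.993, 0.001]
wrist_force: [-5.9, 0.5, -0.6]
finger_gap: 0.0403
grip_force: 102.4
```

Request:
move_arm(moves=[-0.002,0.0005,0,0,0.03,-0.002,0.0005,0,0,0.03])

```text
clock: 9.35
tcp_pos: [0.5303, -0.2069, 0.1416]
orientation: [-0.0, 0.12, 0.993, 0.0]
wrist_force: [0.5, 0.2, -3.0]
finger_gap: 0.0408
grip_force: 101.8
```

Request:
move_arm(moves=[0,0,-0.0015,0,0.03,0,0,-0.003,0,0.03,0,0,-0.003,0,0.03])

```text
clock: 9.6
tcp_pos: [0.5314, -0.2072, 0.1409]
orientation: [0.001, 0.12, 0.993, -0.0]
wrist_force: [-2.6, 0.7, 8.4]
finger_gap: 0.0405
grip_force: 102.8
```

Request:
move_arm(moves=[0,0,0,0,0.035,0,0,0,0,0.035,0.001,-0.0002,0,0,0.035,0.002,-0.0005,0,0,0.035,0.002,-0.0005,0,0,0.035], newtons=20)

```text
clock: 10.02
tcp_pos: [0.5309, -0.2071, 0.141]
orientation: [-0.001, 0.12, 0.993, -0.0]
wrist_force: [-13.4, 3.5, 13.1]
finger_gap: 0.0407
grip_force: 102.7
```

Request:
move_arm(moves=[-0.002,0.0005,0,0,0.044,-0.002,0.0005,0,0,0.044,-0.002,0.0005,0,0,0.044], newtons=20)

```text
clock: 10.27
tcp_pos: [0.5314, -0.2073, 0.1402]
orientation: [0.001, 0.12, 0.993, -0.0]
wrist_force: [-2.0, 1.2, 7.3]
finger_gap: 0.0442
grip_force: 28.0
```

Request:
move_arm(moves=[0.001,-0.0002,0.001,0,0.0445,0.002,-0.0005,0.001,0,0.0445,0.003,-0.0007,0.001,0,0.0445,0.003,-0.0007,0.001,0,0.0445])

```text
clock: 10.6
tcp_pos: [0.5303, -0.207, 0.1403]
orientation: [-0.003, 0.12, 0.993, 0.0]
wrist_force: [-16.6, 4.1, 10.9]
finger_gap: 0.0445
grip_force: 19.3
```

Request:
move_arm(moves=[0,0,0,0,0.05,0,0,0,0,0.056,0,0,0,0,0.06,-0.002,0.0005,0,0,0.06,-0.003,0.0007,0,0,0.06,-0.003,0.0007,0,0,0.06])

```text
clock: 11.1
tcp_pos: [0.5308, -0.2072, 0.14]
orientation: [0.0, 0.12, 0.993, -0.0]
wrist_force: [0.3, -0.4, -0.2]
finger_gap: 0.06
grip_force: 0.0
```

```bash
cat > chk.py <<'E'
# find standing master: scan for best-matching position using brightness of head top vs. model silhouettes
from h import *
import sys,json
p=json.load(open("res.json"))["rack"]; c,q=np.cos(p[2]),np.sin(p[2])
W=lambda X,Y:np.array([p[0]+c*X-q*Y,p[1]+q*X+c*Y])
def R(x,y): d=np.array([x,y])-p[:2]; return c*d[0]+q*d[1],-q*d[0]+c*d[1]
if __name__=="__main__":
    f=sys.argv[1]; r=45
    t=cam("scene"); u=np.round(proj(t,np.r_[W(-.02,float(sys.argv[2])),.11])[0]).astype(int)
    print(u-r); cv2.imwrite("pics/"+f,cv2.resize(t["pixels"][u[1]-r:u[1]+r,u[0]-r:u[0]+r,::-1],None,fx=6,fy=6,interpolation=cv2.INTER_CUBIC))
E
python3 chk.py p95.png -.065
```

```text
[305 108]
```

View pics/p95.png

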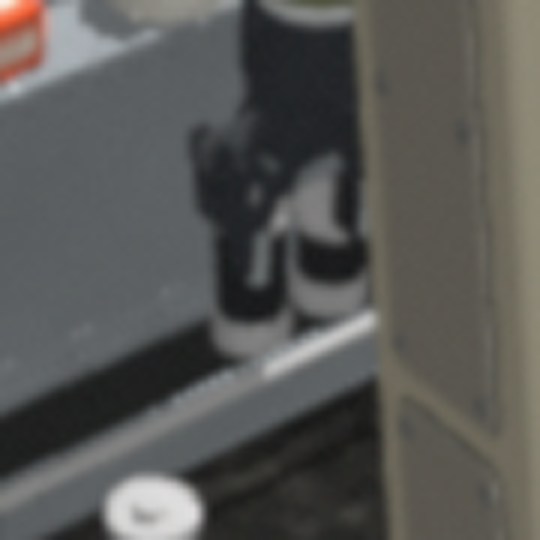

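The 95 stands upright in the trough with its foot at crop (253,335), and the 70 is behind it at (330,280). Next is the toppled 120; a scriber lies near its head, so I'll check clearance first.

Request:
move_arm(moves=[-0.015,0.004,0,0,0.06,-0.035,0.009,0,0,0.06,-0.06,0.015,0.02,0.11,0.06,-0.085,0.02,0.05,0.22,0.06,-0.11,0.025,0.08,0.33,0.06,-0.14,0.025,0.1,0.45,0.06,-0.165,0.022,0.1,0.57,0.06,-0.175,0.015,0.1,0.69,0.06,-0.175,0.015,0.1,0.8,0.06,-0.175,0.015,0.1,0.9,0.06,-0.175,0.015,0.1,1.01,0.06,-0.175,0.015,0.1,1.11,0.06])

```text
clock: 12.15
tcp_pos: [0.3559, -0.1924, 0.2405]
orientation: [0.0, -0.424, 0.906, -0.0]
wrist_force: [-0.1, 0.8, -0.2]
finger_gap: 0.06
grip_force: 0.0
```

```bash
python3 - <<'E'
from h import *
t=cam("top")
T=lambda l:(np.array(l,float)+.5)/3.3-.5+[245,130]
print("scriber",atz(t,T([(474,428),(460,437),(452,452)]),.005)[:,:2].round(3).tolist(),atz(t,(np.array([(487,322),(478,345),(480,355),(470,350)])+.5)/1.25-.5,.005)[:,:2].round(3).tolist())
print("bearing",atz(t,T([(345,376)]),.014)[:,:2].round(3).tolist())
y=np.array([.765,-.644]); h=np.array([.3554,-.1923])
for w in(.0270,.042):print((h+y*w).round(3),(h-y*w).round(3))
s=env.get_state(); print(s["tcp_pos"],s["joint_pos"])
E
```

```text
scriber [[0.314, -0.165], [0.305, -0.151], [0.291, -0.142]] [[0.32, -0.169], [0.26, -0.144], [0.234, -0.148], [0.248, -0.122]]
bearing [[0.369, -0.037]]
[ 0.376 -0.21 ] [ 0.335 -0.175]
[ 0.388 -0.219] [ 0.323 -0.165]
[ 0.35593418 -0.19234263  0.24041853] [-6.94521351e-01 -1.83173058e-02 -3.44369774e-01  1.24393209e+00
  5.40184805e-05 -1.57394817e+00]
```

Request:
move_arm(moves=[0.004,0.005,-0.04,0,0.06,0.008,0.01,-0.08,0,0.06,0.008,0.01,-0.12,0,0.06,0.008,0.01,-0.155,0,0.06,0.008,0.01,-0.185,0,0.06,0.008,0.01,-0.205,0,0.06,0.008,0.01,-0.216,0,0.06,0.008,0.01,-0.219,0,0.06,0.008,0.01,-0.219,0,0.06,0.008,0.01,-0.219,0,0.04,0.008,0.01,-0.219,0,0.04,0.008,0.01,-0.219,0,0.04], newtons=20)

```text
clock: 13.2
tcp_pos: [0.3644, -0.1826, 0.0223]
orientation: [0.0, -0.421, 0.907, -0.001]
wrist_force: [0.3, -0.8, -1.8]
finger_gap: 0.045
grip_force: 20.6
```

Request:
move_arm(moves=[0.0015,0.0018,0.0095,0,0.04,0.0037,0.0044,0.0185,0,0.04,0.0063,0.0075,0.0275,0,0.04,0.0094,0.0112,0.036,0,0.04,0.013,0.0155,0.044,0,0.04,0.017,0.0202,0.0515,0,0.04,0.0215,0.0255,0.0585,0,0.04,0.0263,0.0312,0.065,0,0.04,0.0315,0.0374,0.0705,0,0.04,0.0369,0.0438,0.0757,0,0.04,0.0426,0.0507,0.08,0,0.04,0.0486,0.0577,0.0835,0,0.04])

```text
clock: 14.2
tcp_pos: [0.4128, -0.1235, 0.1052]
orientation: [0.0, -0.422, 0.907, 0.0]
wrist_force: [0.1, -0.2, -2.1]
finger_gap: 0.0451
grip_force: 20.8
```

Request:
move_arm(moves=[0.006,0.0072,0.0025,0,0.04,0.0123,0.0147,0.0045,0,0.04,0.0187,0.0222,0.0053,0,0.04,0.0251,0.0298,0.0055,0,0.04,0.0315,0.0373,0.005,0,0.04,0.0377,0.0448,0.004,0,0.04,0.0377,0.0448,0.003,0,0.04,0.0377,0.0448,0.003,0,0.04])

```text
clock: 14.87
tcp_pos: [0.4502, -0.079, 0.1074]
orientation: [-0.0, -0.422, 0.907, 0.0]
wrist_force: [0.0, -0.7, -3.1]
finger_gap: 0.0449
grip_force: 21.0
```

```bash
python3 look.py l2.png .446 -.084 .06
```

```text
scene 318 168 scale 6
top 332 187 scale 6
```

View pics/l2.png

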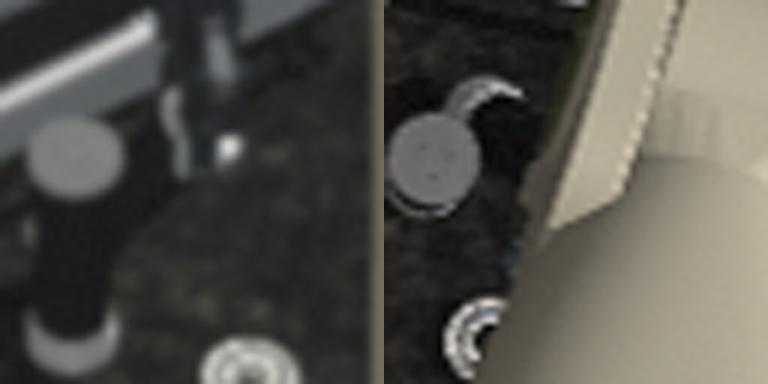

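The 120 has not come fully upright. Its foot shows at top crop (490,95), beyond the 145's head at (433,165), so it is still leaning in the pads. I'll estimate the angle numerically.

```bash
python3 - <<'E'
from h import *
t=cam("top"); s=cam("scene"); d=np.array([-.644,-.765]); a=np.linspace(0,2*np.pi,80)
G=np.array([.4463,-.0836,.107])
for phi in(20,31,38,45,52,60,70):
    f=np.radians(phi); ax=np.r_[d*np.sin(f),np.cos(f)]; e1=np.r_[d*np.cos(f),-np.sin(f)]; e2=np.r_[-d[1],d[0],0]
    U=G-.111*ax; P=np.vstack([U+k*ax+.023*(np.outer(np.cos(a),e1)+np.outer(np.sin(a),e2)) for k in(0,.018)])
    w=(proj(t,P)-[332,187]+.5)*6+[384,0]; print(phi,"U",U.round(3),"minz",P[:,2].min().round(3),"top xmin,xmax,ymin",w[:,0].min().round(),w[:,0].max().round(),w[:,1].min().round())
# 145 head by bright-disc centroid in top
g=cv2.cvtColor(t["pixels"],cv2.COLOR_RGB2GRAY).astype(float); y0,x0=202,330; m=g[y0:225,x0:348]; ys,xs=np.nonzero(m>115); print("145 head px",xs.mean()+x0,ys.mean()+y0,len(xs),"pred",proj(t,[.4592,-.0034,.141]))
E
```

```text
20 U [ 0.471 -0.055  0.003] minz -0.005 top xmin,xmax,ymin 476.0 566.0 116.0
31 U [ 0.483 -0.04   0.012] minz 0.0 top xmin,xmax,ymin 452.0 542.0 93.0
38 U [ 0.49  -0.031  0.02 ] minz 0.005 top xmin,xmax,ymin 438.0 528.0 80.0
45 U [ 0.497 -0.024  0.029] minz 0.012 top xmin,xmax,ymin 426.0 514.0 67.0
52 U [ 0.503 -0.017  0.039] minz 0.021 top xmin,xmax,ymin 416.0 503.0 56.0
60 U [ 0.508 -0.01   0.051] minz 0.032 top xmin,xmax,ymin 406.0 491.0 44.0
70 U [ 0.513 -0.004  0.069] minz 0.047 top xmin,xmax,ymin 397.0 481.0 32.0
145 head px 346.5 203.0 4 pred [[339.65832371 213.39138513]]
```

The tilt is about 39°, hanging 6 mm clear of the desk and held by pad friction. I'll move it away from the 145, raise it, and loosen the grip so gravity swings it vertical.

Request:
move_arm(moves=[-0.008,-0.01,0.006,0,0.04,-0.018,-0.021,0.012,0,0.04,-0.026,-0.031,0.014,0,0.04,-0.026,-0.031,0.014,0,0.04])

```text
clock: 15.4
tcp_pos: [0.4223, -0.1117, 0.1221]
orientation: [-0.001, -0.42, 0.907, 0.0]
wrist_force: [-0.4, -0.4, -2.8]
finger_gap: 0.0451
grip_force: 21.6
```

```bash
cat > st.py <<'E'
from h import *
s=env.get_state(); print({k:np.round(s[k],4) for k in("clock","tcp_pos","wrist_force","ft_torque","finger_gap","grip_force")})
E
python3 st.py
```

```text
{'clock': np.float64(15.4), 'tcp_pos': array([ 0.4223, -0.1117,  0.1221]), 'wrist_force': array([-0.3734, -0.4213, -2.8201]), 'ft_torque': array([-0.0545,  0.0411,  0.0232]), 'finger_gap': np.float64(0.0451), 'grip_force': np.float64(21.581)}
```

Request:
move_arm(moves=[0,0,0,0,0.0447,0,0,0,0,0.045,0,0,0,0,0.0452,0,0,0,0,0.0452])

```text
clock: 15.73
tcp_pos: [0.4239, -0.1101, 0.1216]
orientation: [-0.0, -0.422, 0.907, 0.0]
wrist_force: [0.6, -0.5, -1.8]
finger_gap: 0.0455
grip_force: 12.6
```

```bash
python3 st.py
```

```text
{'clock': np.float64(15.7333), 'tcp_pos': array([ 0.4239, -0.1101,  0.1216]), 'wrist_force': array([ 0.6467, -0.4865, -1.824 ]), 'ft_torque': array([-0.0347, -0.0141,  0.0335]), 'finger_gap': np.float64(0.0455), 'grip_force': np.float64(12.6154)}
```

Request:
move_arm(moves=[0,0,0,0,0.0455,0,0,0,0,0.0457,0,0,0,0,0.0457,0,0,0,0,0.0457])

```text
clock: 16.07
tcp_pos: [0.4238, -0.1104, 0.1217]
orientation: [-0.0, -0.422, 0.907, 0.0]
wrist_force: [0.5, -0.4, -2.0]
finger_gap: 0.0459
grip_force: 3.3
```

```bash
python3 st.py; cat > arc.py <<'E'
from h import *
import sys
G=np.array(list(map(float,sys.argv[1:4]))); hg=float(sys.argv[4])/1e3; yaw=float(sys.argv[5]); d=np.array([np.cos(yaw),np.sin(yaw)])
# silhouette score of head+foot steel (bright) in both views for each lean
a=np.linspace(0,2*np.pi,48)
C=[cam("top"),cam("scene")]
def foot(c,phi):
    f=np.radians(phi); ax=np.r_[d*np.sin(f),np.cos(f)]; e1=np.r_[d*np.cos(f),-np.sin(f)]; e2=np.r_[-d[1],d[0],0]; U=G-hg*ax
    P=np.vstack([U+k*ax+.022*(np.outer(np.cos(a),e1)+np.outer(np.sin(a),e2)) for k in(.001,.017)])
    m=np.zeros((400,640),np.uint8); cv2.fillConvexPoly(m,cv2.convexHull(np.round(proj(c,P)).astype(np.int32)),1); return m
for phi in range(-20,71,6):
    o=[]
    for c in C:
        m=foot(c,phi); g=c["pixels"].astype(float).mean(2); e=cv2.dilate(m,np.ones((3,3)))-m
        o.append((g[m>0].mean().round(),g[e>0].mean().round()))
    print(phi,o)
E
python3 arc.py .4200 -.1147 .1216 111 -2.2702
```

```text
{'clock': np.float64(16.0667), 'tcp_pos': array([ 0.4238, -0.1104,  0.1217]), 'wrist_force': array([ 0.4524, -0.4065, -2.0375]), 'ft_torque': array([0.0261, 0.0642, 0.0215]), 'finger_gap': np.float64(0.0459), 'grip_force': np.float64(3.2968)}
-20 [(np.float64(112.0), np.float64(102.0)), (np.float64(58.0), np.float64(59.0))]
-14 [(np.float64(103.0), np.float64(96.0)), (np.float64(63.0), np.float64(51.0))]
-8 [(np.float64(89.0), np.float64(86.0)), (np.float64(73.0), np.float64(50.0))]
-2 [(np.float64(64.0), np.float64(71.0)), (np.float64(65.0), np.float64(49.0))]
4 [(np.float64(50.0), np.float64(46.0)), (np.float64(55.0), np.float64(45.0))]
10 [(np.float64(42.0), np.float64(42.0)), (np.float64(50.0), np.float64(45.0))]
16 [(np.float64(34.0), np.float64(42.0)), (np.float64(46.0), np.float64(46.0))]
22 [(np.float64(29.0), np.float64(37.0)), (np.float64(43.0), np.float64(47.0))]
28 [(np.float64(30.0), np.float64(26.0)), (np.float64(43.0), np.float64(43.0))]
34 [(np.float64(32.0), np.float64(28.0)), (np.float64(43.0), np.float64(43.0))]
40 [(np.float64(32.0), np.float64(30.0)), (np.float64(42.0), np.float64(45.0))]
46 [(np.float64(31.0), np.float64(32.0)), (np.float64(45.0), np.float64(55.0))]
52 [(np.float64(33.0), np.float64(42.0)), (np.float64(57.0), np.float64(60.0))]
58 [(np.float64(36.0), np.float64(46.0)), (np.float64(70.0), np.float64(68.0))]
64 [(np.float64(39.0), np.float64(49.0)), (np.float64(88.0), np.float64(80.0))]
70 [(np.float64(43.0), np.float64(52.0)), (np.float64(105.0), np.float64(95.0))]
```

The 120 now hangs near vertical (scene peak around -5°). Lowering it to the desk.

Request:
move_arm(moves=[0,0,0,0,0.0457,0,0,0,0,0.0457,0,0,-0.003,0,0.0457,0,0,-0.006,0,0.0457,0,0,-0.008,0,0.0457,0,0,-0.01,0,0.0457,0,0,-0.011,0,0.0457,0,0,-0.012,0,0.0457,0,0,-0.012,0,0.0457])

```text
clock: 16.92
tcp_pos: [0.425, -0.1107, 0.1106]
orientation: [0.001, -0.422, 0.907, -0.001]
wrist_force: [0.5, 0.5, 3.9]
finger_gap: 0.0459
grip_force: 3.9
```

```bash
python3 st.py; python3 arc.py .4200 -.1147 .111 111 -2.2702 | sed -n 2,7p
```

```text
{'clock': np.float64(16.9167), 'tcp_pos': array([ 0.425 , -0.1107,  0.1106]), 'wrist_force': array([0.4773, 0.4707, 3.8779]), 'ft_torque': array([ 0.1498, -0.1015,  0.0034]), 'finger_gap': np.float64(0.0459), 'grip_force': np.float64(3.9113)}
-14 [(np.float64(102.0), np.float64(94.0)), (np.float64(53.0), np.float64(48.0))]
-8 [(np.float64(89.0), np.float64(85.0)), (np.float64(60.0), np.float64(50.0))]
-2 [(np.float64(70.0), np.float64(79.0)), (np.float64(71.0), np.float64(47.0))]
4 [(np.float64(55.0), np.float64(49.0)), (np.float64(70.0), np.float64(46.0))]
10 [(np.float64(45.0), np.float64(42.0)), (np.float64(60.0), np.float64(47.0))]
16 [(np.float64(38.0), np.float64(43.0)), (np.float64(54.0), np.float64(48.0))]
```

Request:
move_arm(moves=[0,0,0,0,0.055,0,0,0,0,0.065,0,0,0.02,0,0.075,-0.006,-0.001,0.04,-0.12,0.075,-0.012,-0.003,0.045,-0.24,0.075,-0.012,-0.003,0.045,-0.36,0.075,-0.012,-0.003,0.045,-0.48,0.075,-0.012,-0.003,0.045,-0.6,0.075,-0.012,-0.003,0.045,-0.72,0.075,-0.012,-0.003,0.045,-0.84,0.075,-0.012,-0.003,0.045,-0.97,0.075,-0.012,-0.003,0.045,-1.11,0.075])

```text
clock: 18.02
tcp_pos: [0.4113, -0.1134, 0.1544]
orientation: [-0.001, 0.113, 0.994, 0.0]
wrist_force: [-0.5, 0.1, 0.8]
finger_gap: 0.0753
grip_force: 0.0
```

```bash
python3 st.py; python3 arc.py .4211 -.1153 .111 111 2.903 | sed -n 2,7p
```

```text
{'clock': np.float64(18.0167), 'tcp_pos': array([ 0.4113, -0.1134,  0.1544]), 'wrist_force': array([-0.5111,  0.1117,  0.8057]), 'ft_torque': array([ 0.0251, -0.0026, -0.048 ]), 'finger_gap': np.float64(0.0753), 'grip_force': np.float64(0.0)}
-14 [(np.float64(44.0), np.float64(46.0)), (np.float64(68.0), np.float64(49.0))]
-8 [(np.float64(47.0), np.float64(50.0)), (np.float64(71.0), np.float64(47.0))]
-2 [(np.float64(50.0), np.float64(47.0)), (np.float64(73.0), np.float64(44.0))]
4 [(np.float64(48.0), np.float64(50.0)), (np.float64(63.0), np.float64(60.0))]
10 [(np.float64(46.0), np.float64(44.0)), (np.float64(48.0), np.float64(58.0))]
16 [(np.float64(42.0), np.float64(42.0)), (np.float64(40.0), np.float64(45.0))]
```

Request:
move_arm(moves=[0.001,0,-0.03,0,0.075,0.001,0,-0.044,0,0.075,0.001,0,-0.044,0,0.075,0.001,0,-0.044,0,0.04,0.001,0,-0.044,0,0.04,0.001,0,-0.044,0,0.04,0.001,0,-0.044,0,0.04,0.001,0,-0.044,0,0.04], newtons=20)

```text
clock: 18.78
tcp_pos: [0.4137, -0.1138, 0.1119]
orientation: [0.001, 0.109, 0.994, -0.0]
wrist_force: [0.0, 1.5, 4.4]
finger_gap: 0.0446
grip_force: 20.8
```

Request:
move_arm(moves=[-0.006,0.0015,0.0005,0,0.04,-0.009,0.002,0.001,0,0.04,-0.012,0.003,0.0013,0,0.04,-0.015,0.0035,0.0015,0,0.04,-0.018,0.004,0.0015,0,0.04,-0.021,0.005,0.0015,0,0.04,-0.024,0.006,0.0015,0,0.04,-0.027,0.0065,0.0015,0,0.04,-0.03,0.007,0.001,0,0.04,-0.033,0.008,0.001,0,0.04,-0.035,0.0085,0.0005,0,0.04,-0.035,0.0085,0.0005,0,0.04])

```text
clock: 19.78
tcp_pos: [0.3771, -0.1047, 0.1112]
orientation: [-0.0, 0.11, 0.994, 0.0]
wrist_force: [-0.1, -0.3, 4.3]
finger_gap: 0.045
grip_force: 20.3
```

Request:
move_arm(moves=[0,0,0,0,0.03,0,0,0,0,0.03,0,0,0,0,0.03], newtons=100)

```text
clock: 20.03
tcp_pos: [0.3785, -0.1051, 0.1118]
orientation: [0.001, 0.11, 0.994, 0.0]
wrist_force: [0.2, -0.1, 7.8]
finger_gap: 0.0411
grip_force: 100.0
```

```bash
sed -i 's/range(-20,71,6)/range(-4,40,4)/' arc.py; python3 st.py; python3 - <<'E'
from h import *
s=env.get_state()["tcp_pos"]; print((s+.007*np.array([.972,-.236,0])).round(4))
E
python3 arc.py .3863 -.1067 .112 111 2.903
```

```text
{'clock': np.float64(20.0333), 'tcp_pos': array([ 0.3785, -0.1051,  0.1118]), 'wrist_force': array([ 0.151 , -0.1323,  7.7616]), 'ft_torque': array([-0.0516, -0.3037,  0.0263]), 'finger_gap': np.float64(0.0411), 'grip_force': np.float64(99.9863)}
[ 0.3853 -0.1068  0.1118]
-4 [(np.float64(51.0), np.float64(54.0)), (np.float64(49.0), np.float64(50.0))]
0 [(np.float64(48.0), np.float64(48.0)), (np.float64(53.0), np.float64(46.0))]
4 [(np.float64(46.0), np.float64(43.0)), (np.float64(55.0), np.float64(46.0))]
8 [(np.float64(44.0), np.float64(43.0)), (np.float64(56.0), np.float64(44.0))]
12 [(np.float64(42.0), np.float64(55.0)), (np.float64(59.0), np.float64(44.0))]
16 [(np.float64(50.0), np.float64(42.0)), (np.float64(61.0), np.float64(45.0))]
20 [(np.float64(51.0), np.float64(38.0)), (np.float64(62.0), np.float64(51.0))]
24 [(np.float64(48.0), np.float64(39.0)), (np.float64(51.0), np.float64(60.0))]
28 [(np.float64(46.0), np.float64(39.0)), (np.float64(46.0), np.float64(53.0))]
32 [(np.float64(45.0), np.float64(39.0)), (np.float64(44.0), np.float64(48.0))]
36 [(np.float64(45.0), np.float64(38.0)), (np.float64(43.0), np.float64(43.0))]
```

Request:
move_arm(moves=[0,0,0.02,0,0.03,0,0,0.05,-0.01,0.03,0.005,0,0.08,-0.02,0.03,0.02,-0.004,0.09,-0.02,0.03,0.045,-0.008,0.09,-0.02,0.03,0.075,-0.013,0.09,-0.02,0.03,0.1,-0.018,0.09,-0.02,0.03,0.12,-0.022,0.09,-0.02,0.03,0.135,-0.026,0.09,-0.02,0.03,0.147,-0.028,0.09,-0.02,0.03,0.151,-0.0295,0.09,-0.02,0.03,0.151,-0.0295,0.09,-0.02,0.03])

```text
clock: 21.13
tcp_pos: [0.5285, -0.1343, 0.1996]
orientation: [-0.002, 0.12, 0.993, 0.001]
wrist_force: [-0.5, -0.9, -2.7]
finger_gap: 0.0408
grip_force: 101.5
```

Request:
move_arm(moves=[0.005,-0.0012,0,0,0.03,0.01,-0.0024,0,0,0.03,0.014,-0.0034,0,0,0.03,0.014,-0.0034,0,0,0.03,0.014,-0.0034,0,0,0.03])

```text
clock: 21.55
tcp_pos: [0.5428, -0.1379, 0.2014]
orientation: [0.0, 0.12, 0.993, 0.0]
wrist_force: [-0.2, -0.5, -2.3]
finger_gap: 0.041
grip_force: 101.4
```

Request:
move_arm(moves=[0.0025,-0.0006,0,0,0.03,0.0045,-0.0011,0,0,0.03,0.0045,-0.0011,-0.008,0,0.03,0.0045,-0.0011,-0.016,0,0.03,0.0045,-0.0011,-0.024,0,0.03,0.0045,-0.0011,-0.03,0,0.03,0.0045,-0.0011,-0.033,0,0.03,0.0045,-0.0011,-0.033,0,0.03])

```text
clock: 22.22
tcp_pos: [0.5517, -0.1403, 0.1739]
orientation: [0.006, 0.119, 0.993, -0.001]
wrist_force: [-0.3, 2.6, 26.2]
finger_gap: 0.0411
grip_force: 103.6
```

The reading is 26 N at z 0.174, about 8 mm above floor level, so the foot edge is on the front lip. I'll lift, go 5 mm further in, and lower again.

Request:
move_arm(moves=[0,0,0.01,0,0.03,0,0,0.016,0,0.03,0.003,-0.0007,0.016,0,0.03,0.005,-0.0012,0.016,0,0.03,0.005,-0.0012,0.016,0,0.03])

```text
clock: 22.63
tcp_pos: [0.5523, -0.1402, 0.183]
orientation: [-0.001, 0.12, 0.993, 0.0]
wrist_force: [-0.1, 0.7, -3.3]
finger_gap: 0.0413
grip_force: 101.8
```

Request:
move_arm(moves=[0,0,-0.006,0,0.03,0,0,-0.01,0,0.03,0,0,-0.013,0,0.03,0,0,-0.013,0,0.03])

```text
clock: 22.97
tcp_pos: [0.5515, -0.1398, 0.1697]
orientation: [-0.001, 0.12, 0.993, 0.0]
wrist_force: [-0.6, 0.5, -2.4]
finger_gap: 0.041
grip_force: 101.7
```

Request:
move_arm(moves=[0,0,-0.002,0,0.03,0,0,-0.004,0,0.03,0,0,-0.005,0,0.03,0,0,-0.005,0,0.03])

```text
clock: 23.3
tcp_pos: [0.5523, -0.1402, 0.1661]
orientation: [-0.0, 0.12, 0.993, 0.0]
wrist_force: [0.9, 0.1, -1.6]
finger_gap: 0.0412
grip_force: 101.8
```

Request:
move_arm(moves=[0,0,-0.0015,0,0.03,0,0,-0.003,0,0.03,0,0,-0.003,0,0.03])

```text
clock: 23.55
tcp_pos: [0.5528, -0.1404, 0.1653]
orientation: [0.001, 0.12, 0.993, -0.0]
wrist_force: [-3.8, 0.6, 6.4]
finger_gap: 0.0408
grip_force: 101.8
```

Floor contact is at z 0.165, with a comfortable stability margin. Releasing.

Request:
move_arm(moves=[0,0,0,0,0.044,0,0,0,0,0.044,0,0,0,0,0.05,0,0,0,0,0.056,0,0,0,0,0.062,-0.001,0,0,0,0.062,-0.001,0,0,0,0.062,-0.001,0,0,0,0.062], newtons=20)

```text
clock: 24.22
tcp_pos: [0.552, -0.1405, 0.1649]
orientation: [0.001, 0.12, 0.993, -0.0]
wrist_force: [-3.5, 0.9, 6.8]
finger_gap: 0.0616
grip_force: 0.0
```

Request:
move_arm(moves=[-0.015,0.004,0,0,0.065,-0.035,0.009,0,0,0.065,-0.06,0.015,0.01,0,0.075,-0.09,0.025,0.03,0,0.075,-0.11,0.05,0.03,0,0.075,-0.115,0.085,0.03,0,0.075,-0.11,0.115,0.03,0,0.075,-0.103,0.135,0.03,0,0.075,-0.1,0.14,0.025,0,0.075,-0.1,0.14,0.025,0,0.075])

```text
clock: 25.05
tcp_pos: [0.4517, 0.0008, 0.1878]
orientation: [0.0, 0.118, 0.993, -0.0]
wrist_force: [-0.4, -0.2, 0.8]
finger_gap: 0.0751
grip_force: 0.0
```

```bash
cat > stand.py <<'E'
# fit x,y of upright masters by maximizing head/foot brightness contrast in both views
from chk import *
import sys
a=np.linspace(0,2*np.pi,48)
def score(C,X,Y,L,z0,rack=True):
    P0=W(X,Y) if rack else np.array([X,Y]); o=0
    for c in C:
        g=c["pixels"].astype(float).mean(2)
        for k0,k1,sg in((.001,.018,1),(.018,L-.014,-1),(L-.014,L-.004,1)):
            P=np.vstack([np.c_[P0+.021*np.c_[np.cos(a),np.sin(a)],a*0+z0+k] for k in(k0,k1)])
            m=np.zeros((400,640),np.uint8); cv2.fillConvexPoly(m,cv2.convexHull(np.round(proj(c,P)*16).astype(np.int32)),1,shift=4); o+=sg*g[m>0].mean()
    return o
if __name__=="__main__":
    S=[cam("scene")]
    for L,Y in((.095,-.065),(.120,.005),(.07,-.125)):
        b=max((score(S,X,y,L,.052),X,y) for X in np.arange(-.03,.0301,.003) for y in np.arange(Y-.03,Y+.0301,.003))
        print(L,np.round(b,4))
    b=max((score(S,x,y,.145,0,False),x,y) for x in np.arange(.43,.49,.003) for y in np.arange(-.03,.03,.003)); print("145",np.round(b,4))
E
python3 stand.py; python3 st.py
```

```text
0.095 [ 1.500383e+02 -2.400000e-02 -9.500000e-02]
0.12 [ 1.03821e+02 -2.40000e-02  2.00000e-03]
0.07 [ 1.305633e+02 -1.800000e-02 -1.280000e-01]
145 [ 1.782823e+02  4.630000e-01 -3.000000e-03]
{'clock': np.float64(25.1), 'tcp_pos': array([ 0.4513, -0.    ,  0.1879]), 'wrist_force': array([ 0.0555,  0.2171, -0.7378]), 'ft_torque': array([0.033 , 0.012 , 0.0224]), 'finger_gap': np.float64(0.0745), 'grip_force': np.float64(0.0)}
```

```bash
cat > asc.py <<'E'
from chk import *
c=cam("scene"); g=c["pixels"].astype(float).mean(2)
a=proj(c,np.r_[W(0,float(sys.argv[1])),.12])[0]; b=proj(c,np.r_[W(0,float(sys.argv[2])),.12])[0]
x0,x1=int(min(a[0],b[0]))-12,int(max(a[0],b[0]))+12; y0,y1=int(min(a[1],b[1]))-28,int(max(a[1],b[1]))+28
print(x0,y0)
for r in g[y0:y1,x0:x1]: print("".join(" .:-=+*#%@"[min(9,int(v/22))] for v in r))
for L,Y in((.095,-.065),(.12,.005)):
    print(L,"foot",proj(c,np.r_[W(0,Y),.052])[0].round(1)-[x0,y0],"top",proj(c,np.r_[W(0,Y),.052+L])[0].round(1)-[x0,y0])
E
python3 asc.py -.14 .04
```

```text
308 111
+==+#%%%%#*+++++++++++=++++++=---:::::---==+=======================
=+++#%%%%%*+++++++++++==+++++==---------=++========================
+***#%%%%%#*+=++++++++++++++++==------==+==========================
****#%%%%%#*+++++****+++++++++++=======+==-----====================
***+*#%%%%#*++++++*****+++++++++++++++++=-:::--====================
**++*#%%%%#*+++++++++**+++++++++++++++++=-::--=====================
*+++*#%%%%#*++++++++++++++++++++++++++++=---=======================
+==+#%%%%%#*++++++++++++++++++++++++++++=--========================
+++*#%%##**+++++++++++++++++++++++++++++=-=========================
**##%##**+===+++++++++++++++++++++++++*+=-=========================
#####*++=====+++++++++++++++++++++++++**+==========================
%#**++======++++++++++++++++++++++++++**+==========================
#*++=======+++++++++++++++++++++++++++**++=========================
++=========++++++++++++++++++++++++++*##*+=========================
============+++++++++++++++++++++++++*#%*+=========================
=============++++++++++++++++++++++**###*+=========================
====
[... 3452 characters left out ...]
...........
...............::-=+#%%@%%#*++=====---====--:......................
...............:=+#%%@%%#*++============--::.......................
.............::=*%%@%%#*++============--::.........................
............:-=+#%%%#*+=============--::........:..................
............:-=+###*+=============--::.............................
.....::-::..:=+++*+=============--:::.......:::....................
...:-==+=:..:=+===============--:::........::......................
.:-=+*##*-:.:=+=============--::........::::................::.....
-=+*#%%%*-:.:=======++++==--::........::::::................::::...
0.095 foot [37.4 52.3] top [38.5 30.3]
0.12 foot [20.8 60.2] top [21.2 32. ]
```

Request:
move_arm(moves=[0,-0.0015,-0.03,0,0.075,0,-0.0015,-0.048,0,0.075,0,-0.0015,-0.0525,0,0.075,0,-0.0015,-0.0525,0,0.075,0,-0.0015,-0.0525,0,0.04,0,-0.0015,-0.0525,0,0.04,0,-0.0015,-0.0525,0,0.04,0,-0.0015,-0.0525,0,0.04,0,-0.0015,-0.0525,0,0.04], newtons=20)

```text
clock: 25.9
tcp_pos: [0.4525, -0.0019, 0.1371]
orientation: [0.001, 0.12, 0.993, -0.0]
wrist_force: [0.4, 0.8, 6.4]
finger_gap: 0.0449
grip_force: 20.6
```

Request:
move_arm(moves=[-0.006,0.0015,0.0005,0,0.04,-0.009,0.002,0.001,0,0.04,-0.012,0.003,0.001,0,0.04,-0.015,0.0035,0.001,0,0.04,-0.018,0.004,0.001,0,0.04,-0.021,0.005,0.001,0,0.04,-0.024,0.006,0.001,0,0.04,-0.027,0.0065,0.001,0,0.04,-0.03,0.007,0.0005,0,0.04,-0.033,0.008,0.0005,0,0.04,-0.036,0.0088,0,0,0.04,-0.036,0.0088,0,0,0.04])

```text
clock: 26.9
tcp_pos: [0.4147, 0.0074, 0.1362]
orientation: [0.0, 0.12, 0.993, 0.0]
wrist_force: [-0.5, -0.1, 6.6]
finger_gap: 0.0445
grip_force: 20.0
```

Request:
move_arm(moves=[0,0,0,0,0.03,0,0,0,0,0.03,0,0,0,0,0.03], newtons=100)

```text
clock: 27.15
tcp_pos: [0.4162, 0.007, 0.1369]
orientation: [0.001, 0.12, 0.993, -0.0]
wrist_force: [0.1, -0.2, 10.3]
finger_gap: 0.0409
grip_force: 99.7
```

```bash
python3 - <<'E'
from h import *
import subprocess
s=env.get_state()["tcp_pos"]; g=s+.007*np.array([.972,-.236,0]); print(g)
subprocess.run(["python3","arc.py",str(g[0]),str(g[1]),str(.137),"136","2.903"])
E
python3 asc.py -.14 .04 | tail -48
```

```text
-4 [(np.float64(159.0), np.float64(156.0)), (np.float64(54.0), np.float64(61.0))]
0 [(np.float64(164.0), np.float64(158.0)), (np.float64(61.0), np.float64(54.0))]
4 [(np.float64(169.0), np.float64(162.0)), (np.float64(63.0), np.float64(50.0))]
8 [(np.float64(172.0), np.float64(160.0)), (np.float64(64.0), np.float64(48.0))]
12 [(np.float64(174.0), np.float64(165.0)), (np.float64(64.0), np.float64(49.0))]
16 [(np.float64(174.0), np.float64(164.0)), (np.float64(65.0), np.float64(44.0))]
20 [(np.float64(172.0), np.float64(167.0)), (np.float64(54.0), np.float64(61.0))]
24 [(np.float64(169.0), np.float64(164.0)), (np.float64(43.0), np.float64(49.0))]
28 [(np.float64(164.0), np.float64(161.0)), (np.float64(41.0), np.float64(43.0))]
32 [(np.float64(160.0), np.float64(153.0)), (np.float64(39.0), np.float64(41.0))]
36 [(np.float64(152.0), np.float64(144.0)), (np.float64(41.0), np.float64(37.0))]
[0.4229951  0.00536038 0.13686135]
=================++++=++++++++**+++++++++++++++++=-=++++*##*+======
================+++++=++++++++++++++++++++++++++*==++++*%%@#+======
===============+++++++++++++++
[... 2338 characters left out ...]
...........
................:-==-:..........................:::................
..............:-=+**=:...................::........................
...........::-=+#%%*=::............................................
.........::-=+#%%@%+-:::...........................................
.......::-=+#%%@%#*=--:::....................::....................
.....::-=+*%%%%##++---::.....................:::...................
...:-=+*#%%%##*++=---::......................::....................
.:-=+*#%%%%*+===-----::.....................................:::....
-=+*#%%%%#*=-:-------::....................................::::....
0.095 foot [37.4 52.3] top [38.5 30.3]
0.12 foot [20.8 60.2] top [21.2 32. ]
```

Request:
move_arm(moves=[0,0,0.02,0,0.03,0,0,0.05,0,0.03,0.005,-0.002,0.08,0,0.03,0.02,-0.01,0.093,0,0.03,0.045,-0.025,0.093,0,0.03,0.07,-0.04,0.093,0,0.03,0.095,-0.055,0.093,0,0.03,0.113,-0.067,0.093,0,0.03,0.125,-0.072,0.093,0,0.03,0.131,-0.0735,0.093,0,0.03,0.131,-0.0735,0.093,0,0.03,0.131,-0.0735,0.093,0,0.03])

```text
clock: 28.3
tcp_pos: [0.5449, -0.0658, 0.2276]
orientation: [-0.002, 0.119, 0.993, 0.0]
wrist_force: [-0.7, -0.2, -3.1]
finger_gap: 0.0409
grip_force: 101.5
```

Request:
move_arm(moves=[0.006,-0.0015,0,0,0.03,0.012,-0.0029,0,0,0.03,0.017,-0.0041,0,0,0.03,0.0195,-0.0047,0,0,0.03,0.0195,-0.0047,0,0,0.03,0.0195,-0.0047,0,0,0.03])

```text
clock: 28.8
tcp_pos: [0.5659, -0.071, 0.2288]
orientation: [-0.0, 0.12, 0.993, 0.0]
wrist_force: [0.4, -0.0, -3.3]
finger_gap: 0.041
grip_force: 101.6
```

Request:
move_arm(moves=[0,0,-0.01,0,0.03,0,0,-0.02,0,0.03,0,0,-0.026,0,0.03,0,0,-0.03,0,0.03,0,0,-0.034,0,0.03,0,0,-0.034,0,0.03])

```text
clock: 29.3
tcp_pos: [0.5696, -0.0721, 0.1999]
orientation: [0.006, 0.12, 0.993, -0.001]
wrist_force: [-0.4, -1.0, 20.4]
finger_gap: 0.0412
grip_force: 103.7
```

Front lip again, as with the 120. Same remedy.

Request:
move_arm(moves=[0,0,0.008,0,0.03,0,0,0.016,0,0.03,0.003,-0.0007,0.016,0,0.03,0.006,-0.0014,0.016,0,0.03,0.006,-0.0014,0.016,0,0.03])

```text
clock: 29.72
tcp_pos: [0.5721, -0.0726, 0.2097]
orientation: [-0.001, 0.12, 0.993, 0.0]
wrist_force: [0.0, -0.0, -3.0]
finger_gap: 0.041
grip_force: 101.7
```

Request:
move_arm(moves=[0,0,-0.006,0,0.03,0,0,-0.01,0,0.03,0,0,-0.014,0,0.03,0,0,-0.016,0,0.03,0,0,-0.016,0,0.03])

```text
clock: 30.13
tcp_pos: [0.5712, -0.0723, 0.1936]
orientation: [-0.001, 0.12, 0.993, 0.0]
wrist_force: [0.8, -0.5, -3.3]
finger_gap: 0.0406
grip_force: 101.6
```

Now it is inside the trough. Lowering to the floor.

Request:
move_arm(moves=[0,0,-0.002,0,0.03,0,0,-0.004,0,0.03,0,0,-0.005,0,0.03,0,0,-0.005,0,0.03])

```text
clock: 30.47
tcp_pos: [0.5723, -0.0726, 0.1905]
orientation: [0.001, 0.12, 0.993, -0.0]
wrist_force: [0.8, 0.7, -0.8]
finger_gap: 0.0408
grip_force: 101.8
```

Request:
move_arm(moves=[0,0,-0.0015,0,0.03,0,0,-0.0025,0,0.03,0,0,-0.0025,0,0.03])

```text
clock: 30.72
tcp_pos: [0.5738, -0.0729, 0.1902]
orientation: [0.003, 0.12, 0.993, -0.0]
wrist_force: [-0.2, 0.4, 9.1]
finger_gap: 0.0411
grip_force: 102.6
```

Request:
move_arm(moves=[0,0,0.001,0,0.044,0,0,0.001,0,0.044,0,0,0.001,0,0.05,0,0,0.001,0,0.056,0,0,0.001,0,0.062,-0.001,0,0.001,0,0.062,-0.001,0,0.001,0,0.062,-0.001,0,0.001,0,0.062], newtons=20)

```text
clock: 31.38
tcp_pos: [0.5707, -0.0725, 0.1881]
orientation: [-0.0, 0.12, 0.993, 0.0]
wrist_force: [-0.2, -0.2, 0.7]
finger_gap: 0.062
grip_force: 0.0
```

Request:
move_arm(moves=[-0.015,0.004,0,0,0.062,-0.035,0.009,0,0,0.062,-0.065,0.02,0,0,0.062,-0.1,0.035,0,0,0.062,-0.13,0.05,0,0,0.062,-0.14,0.08,0,0,0.062,-0.14,0.115,0,0,0.062,-0.14,0.13,0,0,0.062,-0.14,0.13,0,0,0.062])

```text
clock: 32.13
tcp_pos: [0.4303, 0.0599, 0.1886]
orientation: [0.0, 0.118, 0.993, 0.0]
wrist_force: [-0.7, -0.9, -0.3]
finger_gap: 0.0619
grip_force: 0.0
```

```bash
python3 - <<'E'
from h import *
ims=[]
for n,o in(("scene",(255,90,395,230)),("top",(320,130,485,215))):
    c=cam(n); k=400/(o[2]-o[0]); ims.append(cv2.resize(c["pixels"][o[1]:o[3],o[0]:o[2],::-1],(400,int((o[3]-o[1])*k)),interpolation=cv2.INTER_CUBIC))
h=max(i.shape[0] for i in ims); cv2.imwrite("pics/last.png",np.hstack([cv2.copyMakeBorder(i,0,h-i.shape[0],0,0,0) for i in ims]))
E
python3 st.py
```

```text
{'clock': np.float64(32.2333), 'tcp_pos': array([0.4309, 0.0577, 0.1884]), 'wrist_force': array([ 0.4883, -0.5456, -1.5252]), 'ft_torque': array([ 0.0079, -0.0184,  0.0005]), 'finger_gap': np.float64(0.0619), 'grip_force': np.float64(0.0)}
```

View pics/last.png

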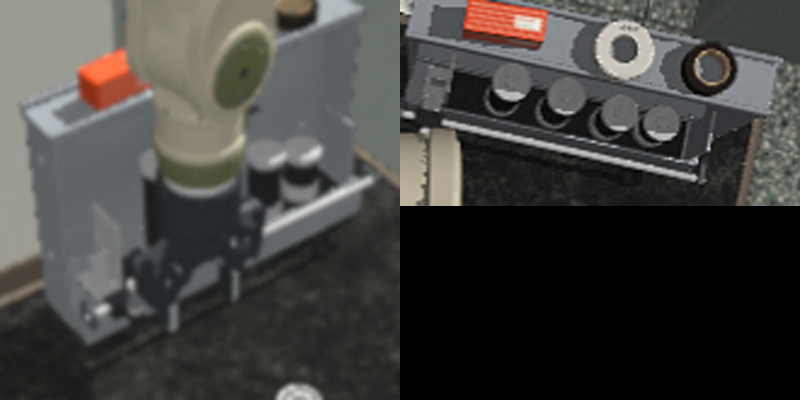

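The last picture shows all four upright in the trough in height order. In its right-hand top panel, the heads are at (660,123), (618,115), (562,104) and (512,83), each over its foot ring. Now for the thumb post.

Request:
move_arm(moves=[0.03,-0.01,0,0,0.062,0.06,-0.02,0,0,0.062,0.09,-0.03,0,0,0.062,0.11,-0.035,0,0,0.062,0.117,-0.036,0,0,0.062,0.117,-0.036,0,0,0.062,0.117,-0.036,-0.03,0,0.062,0.117,-0.036,-0.055,0,0.062,0.117,-0.036,-0.075,0,0.062,0.117,-0.036,-0.086,0,0.062,0.117,-0.036,-0.086,0,0.062])

```text
clock: 33.15
tcp_pos: [0.544, 0.0216, 0.0994]
orientation: [-0.003, 0.12, 0.993, -0.0]
wrist_force: [0.7, -0.3, 0.1]
finger_gap: 0.0619
grip_force: 0.0
```

Request:
move_arm(moves=[0,0,0,0,0.03,0,0,0,0,0.015,0,0,0,0,0.005,0,0,0,0,0.005,0,0,0,0,0.005,0,0,0,0,0.005], newtons=40)

```text
clock: 33.65
tcp_pos: [0.5487, 0.0217, 0.1038]
orientation: [0.001, 0.119, 0.993, 0.0]
wrist_force: [-2.1, 2.1, 6.3]
finger_gap: 0.0125
grip_force: 39.0
```

Request:
move_arm(moves=[-0.0014,-0.0058,0,0,0.005,-0.0028,-0.0117,0,0,0.005,-0.0042,-0.0175,0,0,0.005,-0.0057,-0.0233,0,0,0.005,-0.0071,-0.0292,0,0,0.005,-0.0085,-0.035,0,0,0.005,-0.0097,-0.04,0,0,0.005,-0.0108,-0.0445,0,0,0.005,-0.0119,-0.049,0,0,0.005,-0.013,-0.0535,0,0,0.005,-0.0141,-0.058,0,0,0.005,-0.0152,-0.0625,0,0,0.005])

```text
clock: 34.65
tcp_pos: [0.5335, -0.0404, 0.1038]
orientation: [0.001, 0.119, 0.993, 0.001]
wrist_force: [-0.5, 4.1, 6.7]
finger_gap: 0.0124
grip_force: 39.2
```

Request:
move_arm(moves=[-0.001,-0.004,0,0,0.005,-0.002,-0.008,0,0,0.005,-0.003,-0.012,0,0,0.005,-0.004,-0.016,0,0,0.005,-0.0049,-0.02,0,0,0.005,-0.0058,-0.024,0,0,0.005,-0.0068,-0.028,0,0,0.005,-0.0078,-0.032,0,0,0.005,-0.0087,-0.036,0,0,0.005,-0.0097,-0.04,0,0,0.005,-0.0107,-0.044,0,0,0.005,-0.0117,-0.048,0,0,0.005])

```text
clock: 35.65
tcp_pos: [0.5219, -0.0873, 0.1038]
orientation: [0.001, 0.119, 0.993, 0.002]
wrist_force: [0.3, 7.9, 7.5]
finger_gap: 0.0125
grip_force: 39.3
```

Request:
move_arm(moves=[-0.0007,-0.003,0,0,0.005,-0.0014,-0.006,0,0,0.005,-0.0021,-0.009,0,0,0.005,-0.0028,-0.0115,0,0,0.005,-0.0034,-0.014,0,0,0.005,-0.004,-0.0165,0,0,0.005,-0.0046,-0.019,0,0,0.005,-0.0051,-0.021,0,0,0.005,-0.0056,-0.023,0,0,0.005,-0.0056,-0.023,0,0,0.005])

```text
clock: 36.48
tcp_pos: [0.5162, -0.1106, 0.1038]
orientation: [0.001, 0.119, 0.993, 0.002]
wrist_force: [0.1, 6.7, 7.2]
finger_gap: 0.0126
grip_force: 39.3
```

Request:
move_arm(moves=[-0.0002,-0.001,0,0,0.005,-0.0005,-0.002,0,0,0.005,-0.0007,-0.003,0,0,0.005,-0.0007,-0.003,0,0,0.005])

```text
clock: 36.82
tcp_pos: [0.5159, -0.1122, 0.1038]
orientation: [0.002, 0.118, 0.993, 0.003]
wrist_force: [1.9, 11.3, 8.0]
finger_gap: 0.0126
grip_force: 39.5
```

Request:
move_arm(moves=[-0.0002,-0.001,0,0,0.005,-0.0005,-0.002,0,0,0.005,-0.0005,-0.002,0,0,0.005])

```text
clock: 37.07
tcp_pos: [0.5157, -0.1125, 0.1038]
orientation: [0.002, 0.118, 0.993, 0.005]
wrist_force: [2.5, 17.5, 8.0]
finger_gap: 0.0128
grip_force: 39.7
```

Force rises with no further motion, so the row is snug. Relaxing, releasing and retreating.

Request:
move_arm(moves=[0.0005,0.002,0,0,0.005,0.0005,0.002,0,0,0.02,0.0005,0.002,0,0,0.04,0.0005,0.002,0,0,0.045,0.0005,0.002,0.02,0,0.045,0.0005,0.002,0.05,0,0.045,-0.02,0.006,0.07,0,0.045,-0.055,0.015,0.08,0,0.045,-0.095,0.05,0.08,0,0.045,-0.11,0.09,0.08,0,0.045,-0.11,0.13,0.08,0,0.045,-0.11,0.17,0.08,0,0.045])

```text
clock: 38.07
tcp_pos: [0.4026, 0.0463, 0.1826]
orientation: [0.0, 0.121, 0.993, -0.0]
wrist_force: [1.0, 0.6, -0.3]
finger_gap: 0.0451
grip_force: 0.0
```

```bash
python3 - <<'E'
from h import *
from chk import W
t=cam("top"); g=t["pixels"].astype(float).mean(2)
a=np.linspace(0,2*np.pi,60)
# head-top disc in top view: compare ring edges; search X,Y per master
def sc(X,Y,z):
    P=W(X,Y); i=np.zeros((400,640),np.uint8); o=i.copy()
    for m,r in((i,.0205),(o,.0285)): cv2.fillConvexPoly(m,np.round(proj(t,np.c_[P+r*np.c_[np.cos(a),np.sin(a)],a*0+z])*16).astype(np.int32),1,shift=4)
    return g[i>0].mean()-g[(o-i)>0].mean()
for L,y in((.07,23),(.095,69),(.12,115),(.145,161)):
    b=max((sc(X,Y,.052+L-.004),X,Y) for X in np.arange(-.016,.0161,.002) for Y in np.arange(-.18+y/1e3-.016,-.18+y/1e3+.0161,.002)); print(L,"X",round(b[1],3),"from wall",round(b[2]+.18,3),"want",y,b[0].round())
# look for post top
b=max(((lambda P:(lambda m,n:g[m>0].mean()-g[(n-m)>0].mean())(*[cv2.fillConvexPoly(np.zeros((400,640),np.uint8),np.round(proj(t,np.c_[P+r*np.c_[np.cos(a),np.sin(a)],a*0+.12])*16).astype(np.int32),1,shift=4) for r in(.006,.012)]))(W(-.075,Y)),Y) for Y in np.arange(-.02,.06,.002)); print("post Y",b,"reading",.36-(b[1]-.018+.18))
x0,y0=370,140
for r in g[y0:y0+52,x0:x0+90]: print("".join(" .:-=+*#%@"[min(9,int(v/22))] for v in r))
E
python3 asc.py -.17 .0
```

```text
0.07 X 0.0 from wall 0.025 want 23 34.0
0.095 X -0.01 from wall 0.071 want 69 49.0
0.12 X -0.01 from wall 0.117 want 115 39.0
0.145 X -0.006 from wall 0.161 want 161 47.0
post Y (np.float64(81.57936507936508), np.float64(0.021999999999999967)) reading 0.17600000000000002
@@@@@@@@%*****************=------:-*%%@@@@*%#%@@@=:+==-=+=-:-==-==**=--:::::::::::::::::::
@@@@@@@@*+***************+-------=*%@@@@#**#=##*#%#=-=-=*+=--::---==-:-::::-::::::::::::::
**##%%@%*+**************+-------=*%@@@@@%%#%#*#*%@%@****=:-=----=-::::::::::::::::::::::::
*++++++****************+--------+%@@@@@@@@@@@%%%@%%@*+******=-====--:-::::::::::::::::::::
***#*++++**************+--------@@%@@@@%#*+*#@@@@%%@@==+++*******=-==-::::::::::::::::::::
+*+*******************+--------+%@%@@@#+=---=+@@@%@@@*----==++********-:::::::::::::::::::
::.:--+++************+--------+@@%%@@%+-------=@@%@@@@***------=+++****+++=-::::::::::::::
-----:::-+***********+--------=%@@%@%+---------*%%%@@@**********+--==++***=-.....:::::::::
-------:+************+--------+%@@@@@+----------@@%%@%#***********--------::......:-::::::
-::::::-+
[... 8163 characters left out ...]
...:::--::..:-===-::........:.::::::::
..............................::---:..:---::..........::::::::::
..............................::::::..:-::..............::::.:..
...............................:::::.....................:::....
........................................................::......
....:...................................................:.......
...:::..........................................................
..::-::.......................::................................
:::--:::.....................:::.....::.........................
:---:::......................::::...:::.........................
0.095 foot [27.4 55.3] top [28.5 33.3]
0.12 foot [10.8 63.2] top [11.2 35. ]
```

```bash
python3 -c "
from workcell import env
print(env.hand_in())"
```

```text
the job is handed in; nothing more can be done
None
```

The job is handed in: all four masters look upright in the trough, 70, 95, 120, 145 from the end wall, with the row pushed snug and the book-end reading about 0.176. The hand-in returned no verdict, and my last look put the 95 and 120 about 10 mm forward of the centre line (limit 9 mm), which I put down to shelf shadow because the lips allow only 5 mm.

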